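# Make up the two table cruets

### The job

The two wire cruet stands came back from the tables mixed up; make them up again. The stand with three rings is to hold the taller black-capped bottle, the round spice jar with the mustard-coloured cap and the square spice jar with the white cap; the stand with two rings is to hold the shorter red-capped bottle and the glass shaker with the domed metal top. Bottles belong in the large rings, jars and shaker in the small ones (either small ring will do), each put in gently and standing upright on the foot plate; knock nothing over and leave the squat chilli jar where it is.

Things in the scene. Friction and masses are not known exactly. Their poses are not given: they have to be found in the camera images.
- stand3: Low wire cruet stand with THREE rings, fixed; 185 mm long. Origin at the centre of its underside, on the table; z up. Large ring (80 mm clear) centred at x +43, y 0 mm in its frame, small rings (64 mm clear) at x -33, y +43 and x -33, y -43. Wire tops 47 mm above the table; under each ring a foot plate, top 8 mm above the table. At first the red-capped bottle stands in the large ring.
- stand2: Low wire cruet stand with TWO rings, fixed; about 185 x 93 mm with the low loop at its end. Origin at the centre of its underside, on the table; z up, x along the row. Large ring (80 mm clear) centred at x +41, y 0 mm in its frame, small ring (64 mm clear) at x -44, y 0. Wire tops 47 mm above the table, foot plate's top 8 mm above it. At first the square white-capped jar stands in the small ring.
- vinegar_mid (a point): Taller clear bottle with a black cap, 62 mm across, 237 mm tall, about 0.44 kg. Point on its axis half-way up (118.5 mm above its foot); z up. The body is straight to 124 mm height; to the fingers, shoulder and neck are a cone from there to the cap, 28 mm across at the top: take it near the cap (about 36 mm across at 210 mm). Stands on the table at the right.
- soy_bottle_mid (a point): Shorter bottle with a dark red cap, 60 mm across, 201 mm tall, about 0.39 kg. Point on its axis half-way up (100.5 mm above its foot); z up. Straight to 102 mm height; to the fingers, a cone from there to the cap, 28 mm across at the top: take it near the cap (about 36 mm across at 175 mm). Stands at first in the large ring of the three-ring stand.
- five_spice_mid (a point): Round spice jar with a mustard-coloured cap, 42 mm across, 106 mm tall, about 0.11 kg. Point on its axis, half-way up (53 mm above its foot); z up. The cap is a straight cylinder 41 mm across from 85 to 106 mm. Stands on the table at the right.
- pepper_mid (a point): Square, round-cornered spice jar with a white cap, 47 x 47 mm (54 mm over the corners), 98 mm tall, about 0.11 kg. Point on its axis, half-way up (49 mm above its foot); x and y square to its sides, z up. The round cap is 46 mm across from 77 to 98 mm. Stands at first in the small ring of the two-ring stand.
- salt_shaker_mid (a point): Clear glass shaker with a domed, pierced metal top, round, 44 mm across at its widest, 90 mm tall, about 0.10 kg. Point on its axis, half-way up (45 mm above its foot); z up. It narrows from 44 mm across at 30 mm height to 35 mm at 60 mm; its metal top is 34 mm across from 66 to 79 mm and domed above. Stands on the table at the right.
- chilli_jar_mid (a point): Squat wide jar of chilli with a flat lid, 70 mm across, 112 mm tall; a bystander that stays where it is. Point on its axis, half-way up (56 mm above its foot). Stands on the table at the right among the others.

How it is judged:
At the end, for the whole second after the job is handed in: Three-ring stand: black-capped bottle in the large ring, spice jars in the small ones; two-ring stand: red-capped bottle in the large ring, shaker in the small. Each within 15 mm of the ring's centre along x and y, foot within 6 mm of the plate, within 0.12 rad of upright, at rest (x of vinegar_mid in the frame of stand3 between 0.028 and 0.058 m and y of vinegar_mid in the frame of stand3 between -0.015 and 0.015 m and z of vinegar_mid in the frame of stand3 between 0.1205 and 0.1325 m and angle between each of vinegar_mid, five_spice_mid, pepper_mid, soy_bottle_mid, salt_shaker_mid's own z axis and vertical below 0.12 rad and linear speed of each of vinegar, five_spice, pepper, soy_bottle, salt_shaker below 0.02 m/s and ((x of five_spice_mid in the frame of stand3 between -0.048 and -0.018 m and y of five_spice_mid in the frame of stand3 between 0.028 and 0.058 m) or (x of five_spice_mid in the frame of stand3 between -0.048 and -0.018 m and y of five_spice_mid in the frame of stand3 between -0.058 and -0.028 m)) and z of five_spice_mid in the frame of stand3 between 0.055 and 0.067 m and ((x of pepper_mid in the frame of stand3 between -0.048 and -0.018 m and y of pepper_mid in the frame of stand3 between 0.028 and 0.058 m) or (x of pepper_mid in the frame of stand3 between -0.048 and -0.018 m and y of pepper_mid in the frame of stand3 between -0.058 and -0.028 m)) and z of pepper_mid in the frame of stand3 between 0.051 and 0.063 m and x of soy_bottle_mid in the frame of stand2 between 0.026 and 0.056 m and y of soy_bottle_mid in the frame of stand2 between -0.015 and 0.015 m and z of soy_bottle_mid in the frame of stand2 between 0.1025 and 0.1145 m and x of salt_shaker_mid in the frame of stand2 between -0.059 and -0.029 m and y of salt_shaker_mid in the frame of stand2 between -0.015 and 0.015 m and z of salt_shaker_mid in the frame of stand2 between 0.047 and 0.059 m); the robot touches nothing.
It fails at once if a bottle, jar or shaker is knocked over (leans more than 0.7 rad) (angle between any of soy_bottle_mid, vinegar_mid, five_spice_mid, pepper_mid, salt_shaker_mid, chilli_jar_mid's own z axis and vertical above 0.7 rad).
It fails at once if the squat chilli jar is shifted by more than 30 mm (distance of chilli_jar_mid from where it was at the start of the episode above 0.03 m).
It fails at once if something is dropped into a stand (faster than 0.6 m/s within the last 30 mm above the foot plate, a fall of some centimetres) ((horizontal distance between soy_bottle_mid and stand3 below 0.1 m and height (world z) of soy_bottle_mid below 0.1385 m and linear speed of soy_bottle above 0.6 m/s) or (horizontal distance between soy_bottle_mid and stand2 below 0.1 m and height (world z) of soy_bottle_mid below 0.1385 m and linear speed of soy_bottle above 0.6 m/s) or (horizontal distance between vinegar_mid and stand3 below 0.1 m and height (world z) of vinegar_mid below 0.1565 m and linear speed of vinegar above 0.6 m/s) or (horizontal distance between vinegar_mid and stand2 below 0.1 m and height (world z) of vinegar_mid below 0.1565 m and linear speed of vinegar above 0.6 m/s) or (horizontal distance between five_spice_mid and stand3 below 0.1 m and height (world z) of five_spice_mid below 0.091 m and linear speed of five_spice above 0.6 m/s) or (horizontal distance between five_spice_mid and stand2 below 0.1 m and height (world z) of five_spice_mid below 0.091 m and linear speed of five_spice above 0.6 m/s) or (horizontal distance between pepper_mid and stand3 below 0.1 m and height (world z) of pepper_mid below 0.087 m and linear speed of pepper above 0.6 m/s) or (horizontal distance between pepper_mid and stand2 below 0.1 m and height (world z) of pepper_mid below 0.087 m and linear speed of pepper above 0.6 m/s) or (horizontal distance between salt_shaker_mid and stand3 below 0.1 m and height (world z) of salt_shaker_mid below 0.083 m and linear speed of salt_shaker above 0.6 m/s) or (horizontal distance between salt_shaker_mid and stand2 below 0.1 m and height (world z) of salt_shaker_mid below 0.083 m and linear speed of salt_shaker above 0.6 m/s)).
It also fails if it takes over 138 s, if anything falls off the work surface, if the arm or the gripper's body presses on something with over 40 N, if the wrist force passes 120 N, or if a joint passes its speed limit or range.

### The arm

A 6-joint arm with a two-finger parallel gripper is mounted at the origin on the work surface; the furniture and walls round the work are solid. World frame = base frame: x ahead of the robot, y to its left, z up, the work surface at z = 0. Lengths are in m, angles in rad, forces in N, time in s.
With the tool pointing down it reaches from about 0.4 to 0.925 m from the base axis. Payload 3.4 kg.
Tool frame: the origin (TCP) lies midway between the tips of the shut fingers; the grasp point (between the pads) lies 19 mm behind it; z points along the fingers, y is the line along which they close (so a half turn about z gives the same grasp; the last joint's range is limited). The gripper opens to 85 mm and grips with 20 to 120 N. Pads are 22 mm wide; open, the fingers measure 114 mm over their backs; the gripper's body (76 mm by 85 mm) begins 54 mm behind the grasp point. The pads swing forward as they close: fully open they stand 13 mm farther back than shut.
Start: joints at [-0.073, 0.307, 1.506, -0, 1.328, -0.073], TCP at [0.575, -0, 0.231] pointing down, gripper open.
Joint ranges: [-3.12, 3.12], [-1.05, 2.28], [0.14, 2.33], [-1.42, 4.57], [0.1, 2.73], [-2.68, 2.68]. Speed limits (rad/s): [2.57, 2.57, 3.14, 3.14, 3.14, 3.14].

### API

Orientations are given as a 3x3 rotation matrix whose columns are the frame's x, y, z axes.
In Python, from plant import env gives the robot as it stands. Calls block until the motion is done:
- env.move_ptp(position, orientation): joint-space move of the TCP to a pose.
- env.move_straight(position, feed=0.15, frame=None): straight line of the TCP; frame=None keeps the orientation; feed is the mean speed in m/s.
- env.movej(angles): joint-space move.
- env.move_gripper(opening, grip_force=None): finger opening in m; grip_force is the grip in N (None keeps the last); returns when the fingers have stopped.
- env.dwell(seconds).
- env.inverse_kinematics(position, orientation): joint angles nearest the present ones, or None.
- env.sense(): the state.
- env.camera(name): name is "scene" or "side" or "wrist"; returns a dict with "image" (420x560x3 uint8, red, green, blue), "fx", "fy", "cx", "cy" (pixels), "world_to_cam" (4x4, takes a point from world to camera coordinates). Camera axes: x right, y up, looking along -z (the intrinsics and any distortion apply to the point x, -y, -z); pixel columns grow to the right and rows downward; lengths in m; the calibration is good to about 2 mm. A picture is of the moment at which its call begins. There is no depth.
A pose or a line that the arm cannot do raises env.PlanningError and nothing moves.
- env.job_done(): hands the job in; it is judged then, once.
Trained networks look in a picture, given as the dict that the camera call returned (one of the last four; its "shot" number tells which), for a name from the list of things; names that differ only in an ending like _2 or _b are one class to them, and where a whole thing is asked for, a point or a joint stands for the part that bears it (a point fixed in the world has none). Each returns a list of dicts, best first, with "score" (0 to 1); they miss things now and then, are a little off and sometimes report something else, mostly with a low value. They report only what shows in the picture. A call takes as long as a camera call.
- env.trace(picture, target): "pixels" (420x560 bool, what is visible of it) and "rect" ([left, top, right, bottom] in pixels, round what is visible of it).
The state is a dict: "time_s": time; "joint_positions": joint angles; "qd": joint speeds; "effort": joint torques, N m; "ee_pos": TCP position; "tool_rot": TCP orientation; "wrist_force": force on the tool from outside, world axes, zero at the start; "torque": the same for the moment, N m; "grip_width": finger opening in m; "finger_force": force on a finger pad.
Only numpy, scipy, OpenCV 4.12 (cv2) and the standard library are available. Lean on these libraries where they do the work, as an engineer would, in place of code of your own. Each camera call takes 0.05 s, during which the arm holds its last target. There are 200 camera calls.

## Working session

There is one attempt and no reset: what is moved stays moved. The work goes in short steps, each a Python script; the robot and the scene stay as the last script left them, time stands still between calls to the robot, and variables do not carry over. Pictures are saved under pics/ and viewed, at most 14 in all, crops included, and the job is handed in when it is done.

```bash
ls; mkdir -p pics; python3 - <<'E'
from plant import env
import cv2,numpy as np
ims=[]
for n in ["scene","side"]:
    p=env.camera(n); cv2.imwrite(f"pics/{n}0.png",p["image"][:,:,::-1]); 
    print(n,p["fx"],p["cx"],p["cy"],[k for k in p],np.round(np.linalg.inv(p["world_to_cam"]),3).tolist())
    for t in ["stand3","stand2","vinegar_mid","soy_bottle_mid","five_spice_mid","pepper_mid","salt_shaker_mid","chilli_jar_mid"]:
        r=env.trace(p,t); print(t,[(round(d["score"],2),np.round(d["rect"]).tolist()) for d in r[:3]])
print(env.sense()["time_s"])
E
```

```text
pics
scene 524.3488432308043 283.28572768586525 217.9813681985703 ['image', 'fx', 'fy', 'cx', 'cy', 'world_to_cam', 'shot'] [[0.498, 0.565, -0.658, -0.433], [-0.867, 0.331, -0.373, -0.593], [0.007, 0.756, 0.654, 1.03], [0.0, 0.0, 0.0, 1.0]]
stand3 [(0.75, [264.0, 214.0, 327.0, 262.0]), (0.61, [198.0, 190.0, 233.0, 236.0])]
stand2 [(0.75, [264.0, 214.0, 327.0, 262.0]), (0.61, [198.0, 190.0, 233.0, 236.0])]
vinegar_mid [(0.73, [392.0, 199.0, 427.0, 278.0])]
soy_bottle_mid [(0.97, [299.0, 175.0, 321.0, 236.0])]
five_spice_mid [(0.98, [321.0, 258.0, 338.0, 292.0])]
pepper_mid [(0.77, [202.0, 193.0, 221.0, 229.0])]
salt_shaker_mid [(0.94, [370.0, 284.0, 390.0, 316.0])]
chilli_jar_mid [(0.9, [346.0, 217.0, 374.0, 263.0])]
side 466.0296439493028 273.69994727143563 204.28447962557277 ['image', 'fx', 'fy', 'cx', 'cy', 'world_to_cam', 'shot'] [[-0.96, 0.121, -0.253, 0.19], [-0.279, -0.492, 0.825, 0.916], [-0.025, 0.862, 0.506, 0.714], [0.0, 0.0, 0.0, 1.0]]
stand3 [(0.86, [230.0, 207.0, 294.0, 256.0]), (0.68, [188.0, 270.0, 278.0, 310.0])]
stand2 [(0.86, [230.0, 207.0, 294.0, 256.0]), (0.68, [188.0, 270.0, 278.0, 310.0])]
vinegar_mid [(0.77, [268.0, 111.0, 291.0, 186.0])]
soy_bottle_mid [(0.65, [236.0, 160.0, 258.0, 232.0]), (0.27, [253.0, 162.0, 279.0, 208.0])]
five_spice_mid [(0.96, [306.0, 177.0, 322.0, 214.0])]
pepper_mid [(0.71, [267.0, 111.0, 290.0, 185.0]), (0.61, [246.0, 251.0, 266.0, 300.0])]
salt_shaker_mid [(0.49, [320.0, 165.0, 333.0, 189.0])]
chilli_jar_mid [(0.75, [254.0, 161.0, 279.0, 210.0])]
0.9
```

View pics/scene0.png

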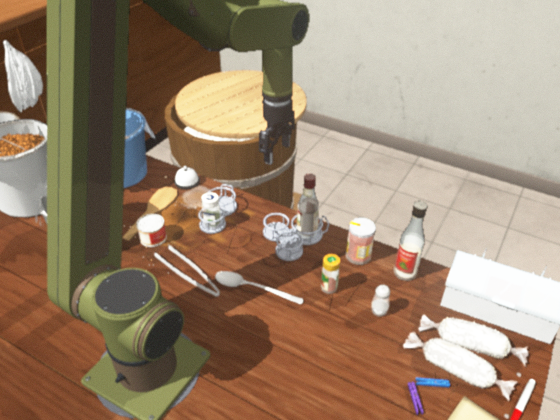

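View pics/side0.png

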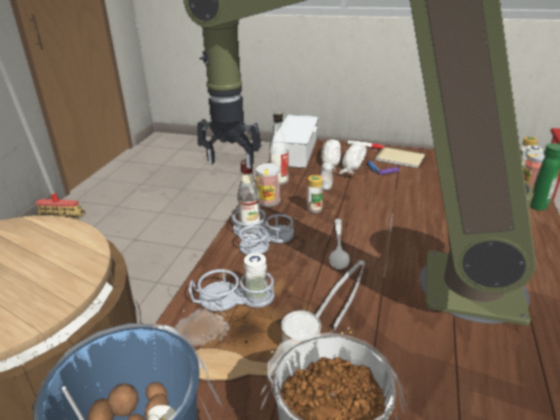

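```bash
cat > h.py <<'E'
from plant import env
import cv2,numpy as np
from scipy.optimize import least_squares
def proj(p,P):
    P=np.atleast_2d(P).astype(float); c=(p["world_to_cam"]@np.c_[P,np.ones(len(P))].T).T
    return np.c_[p["cx"]+p["fx"]*c[:,0]/-c[:,2], p["cy"]+p["fy"]*c[:,1]/c[:,2]]
def ray(p,u,v,z):
    M=np.linalg.inv(p["world_to_cam"]); d=M[:3,:3]@[(u-p["cx"])/p["fx"],-(v-p["cy"])/p["fy"],-1]; o=M[:3,3]
    return (o+d*(z-o[2])/d[2])[:2]
# (z,r) outlines, foot z on start
OB=dict(vinegar=([(0,.031),(.124,.031),(.237,.014)],0),soy_bottle=([(0,.030),(.102,.030),(.201,.014)],.008),
 five_spice=([(0,.021),(.085,.021),(.106,.0205)],0),pepper=([(0,.025),(.077,.025),(.098,.023)],.008),
 salt_shaker=([(0,.021),(.03,.022),(.06,.0175),(.079,.017),(.09,.006)],0),chilli_jar=([(0,.035),(.112,.035)],0))
A=np.linspace(0,2*np.pi,24)
def outline(name,x,y,z0):
    return np.vstack([np.c_[x+r*np.cos(A),y+r*np.sin(A),0*A+z0+z] for z,r in OB[name][0]])
def locate(name,pics,guess,z0=None,minscore=.3):
    z0=OB[name][1] if z0 is None else z0
    R=[]
    for p in pics:
        for d in env.trace(p,name+"_mid")[:1]:
            if d["score"]>minscore: R.append((p,np.array(d["rect"],float)))
    def f(s):
        o=[]
        for p,r in R:
            q=proj(p,outline(name,*s,z0)); o+=list(np.r_[q.min(0),q.max(0)]-r)
        return np.array(o)
    s=least_squares(f,guess,loss="soft_l1",f_scale=1.5)
    return s.x,f(s.x).round(1)
E
python3 - <<'E'
from h import *
P=[env.camera("scene"),env.camera("side")]
for n in OB: print(n,*locate(n,P,[.6,-.1]))
print("rings", [ray(P[0],*uv,.047).round(3) for uv in [(227,196),(277,226),(289,239)]],[ray(P[1],*uv,.047).round(3) for uv in [(217,282),(279,224),(254,237)]])
print(env.sense()["ee_pos"], proj(P[0],[.6,0,0]))
s=env.sense(); R=s["tool_rot"]; print(R.round(2))
env.move_ptp([.575,0,.40],R)
w=env.camera("wrist"); print(np.linalg.inv(w["world_to_cam"]).round(3),w["fx"]); cv2.imwrite("pics/w0.png",w["image"][:,:,::-1])
E
```

```text
vinegar [ 0.57452076 -0.39813513] [-0.5  0.8  0.1  1.1 -0.4  1.3 -1.4 -1.6]
soy_bottle [ 0.5750712  -0.09900079] [-4.8 -3.1  0.6  3.4 -1.2 -0.1  0.7 -3.5]
five_spice [ 0.4194668  -0.24411641] [ 1.2 -2.6 -0.   0.1  0.  -0.1  1.7  2.7]
pepper [0.46589518 0.15059991] [ 0.7 -0.6  1.3  3.2 -1.6  0.9  1.8  1.9]
salt_shaker [ 0.58046557 -0.32502584] [  -1.3  -51.7    0.3  -50.6   73.8 -104.8    0.8 -114.8]
chilli_jar [ 0.5734152  -0.26540621] [-1.5 -3.8  0.9  2.1 -0.2  1.3  0.2 -3.6]
rings [array([0.557, 0.164]), array([ 0.516, -0.035]), array([ 0.486, -0.09 ])] [array([0.551, 0.185]), array([ 0.482, -0.075]), array([ 0.527, -0.002])]
[ 5.75006368e-01 -3.63009747e-05  2.31316323e-01] [[281.24590565 217.69769897]]
[[-0.  1. -0.]
 [ 1.  0. -0.]
 [-0. -0. -1.]]
[[ 1.    -0.    -0.001  0.574]
 [ 0.     0.947  0.322  0.083]
 [ 0.001 -0.322  0.947  0.543]
 [ 0.     0.     0.     1.   ]] 348.46922921888523
```

View pics/w0.png

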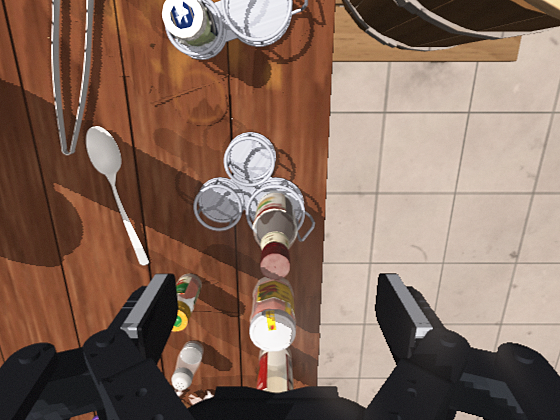

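```bash
cat >> h.py <<'E'
RINGS=dict(stand3=[(.043,0,.040),(-.033,.043,.032),(-.033,-.043,.032)],stand2=[(.041,0,.040),(-.044,0,.032)])
def ringpts(st,s,z=.045,n=90,dr=.002):
    a=np.linspace(0,2*np.pi,n); c,sn=np.cos(s[2]),np.sin(s[2]); o=[]
    for x,y,r in RINGS[st]:
        X=x+(r+dr)*np.cos(a); Y=y+(r+dr)*np.sin(a)
        o.append(np.c_[s[0]+c*X-sn*Y,s[1]+sn*X+c*Y,0*X+z])
    return o
def fitstand(st,pics,s0):
    G=[]
    for p in pics:
        g=cv2.cvtColor(p["image"],cv2.COLOR_RGB2GRAY)
        t=cv2.morphologyEx(g,cv2.MORPH_TOPHAT,np.ones((7,7)))
        G.append(t.astype(np.float32))
    def cost(s,k):
        o=0
        for p,g in zip(pics,G):
            gb=cv2.GaussianBlur(g,(0,0),k)
            for pts in ringpts(st,s):
                q=proj(p,pts).astype(np.float32); o-=cv2.remap(gb,q[None,:,0],q[None,:,1],1).mean()
        return o
    from scipy.optimize import minimize
    for k in (4,2,1):
        s=minimize(cost,s0,args=(k,),method="Nelder-Mead",options=dict(initial_simplex=np.array(s0)+np.vstack([np.zeros(3),np.diag([.006,.006,.1])*k/3]))); s0=s.x
    return s0,s.fun
def overlay(st,p,s,box,fn,zoom=3):
    im=cv2.resize(p["image"][box[1]:box[3],box[0]:box[2],::-1],None,fx=zoom,fy=zoom,interpolation=cv2.INTER_CUBIC)
    for pts in ringpts(st,s): 
        q=((proj(p,pts)-box[:2]+.5)*zoom).astype(int)
        for u in q[::2]: cv2.circle(im,tuple(int(v) for v in u),1,(0,0,255),-1)
    cv2.imwrite(fn,im)
E
python3 - <<'E'
from h import *
w=env.camera("wrist")
def init(st,p,px):
    W=np.array([ray(p,*u,.045) for u in px]); L=np.array([r[:2] for r in RINGS[st]])
    def f(s): c,n=np.cos(s[2]),np.sin(s[2]); return (s[:2]+L@np.array([[c,n],[-n,c]])-W).ravel()
    r=min((least_squares(f,[*W.mean(0),a]) for a in (-2,-.5,1,2.5)),key=lambda r:r.cost); print(W.round(3).tolist(),r.x,r.cost**.5); return r.x
import itertools
a=init("stand3",w,[(277,205),(219,205),(249,157)]); b=init("stand3",w,[(277,205),(249,157),(219,205)])
s0=min([a,b],key=lambda s:0) 
R=env.sense()["tool_rot"]
s2=init("stand2",w,[(257,10),(193,27)])
env.move_ptp([.53,.22,.40],R)
v=env.camera("wrist")
for n in("soy_bottle","pepper"): print(n,*locate(n,[w,v],[.55,0]))
out=[fitstand("stand3",[w],s) for s in(a,b)]; print(out)
f3=min(out,key=lambda o:o[1])[0]
f2,c=fitstand("stand2",[v],s2); print(f2,c)
overlay("stand3",w,f3,(170,110,350,280),"pics/o3.png")
q=proj(v,[*f2[:2],.04])[0].astype(int); print(q); overlay("stand2",v,f2,(max(q[0]-100,0),max(q[1]-90,0),q[0]+100,q[1]+90),"pics/o2.png")
E
```

```text
[[0.575, -0.085], [0.487, -0.085], [0.534, -0.012]] [ 0.53583014 -0.05405104  1.06214847] 0.0851517912159711
[[0.575, -0.085], [0.534, -0.012], [0.487, -0.085]] [ 0.53865161 -0.06472311 -0.54521911] 0.0022446589584791212
[[0.549, 0.175], [0.467, 0.156]] [0.50930233 0.16600413 0.23030682] 0.000144422561444259
soy_bottle [ 0.57440366 -0.10199497] [ 2.  -1.1 -1.7 -1.1  1.2  0.9 -1.1 39.8]
pepper [0.47131979 0.15607174] [-0.1 -5.5 -0.   2.3 -0.6  0.3  1.   0.6]
[(array([ 0.53412861, -0.06472439,  1.39680117]), np.float64(-148.10507202148438)), (array([ 0.53738924, -0.07323739, -0.601647  ]), np.float64(-196.46051025390625))]
[0.51030808 0.17198408 0.28971527] -160.8594970703125
[263 179]
```

View pics/o3.png

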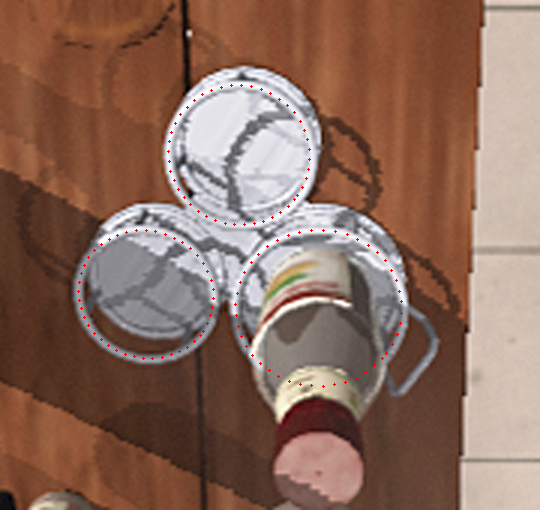

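View pics/o2.png

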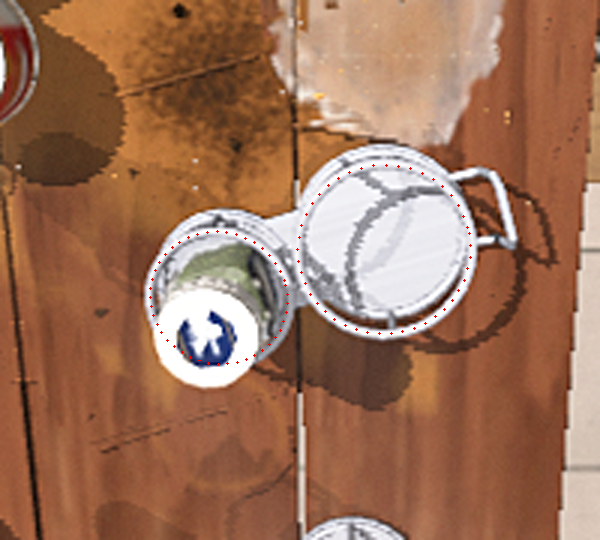

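```bash
cat >> h.py <<'E'
S3=np.array([.5374,-.0732,-.6016]); S2=np.array([.5103,.172,.2897])
def ring(st,i):
    s={"stand3":S3,"stand2":S2}[st]; x,y,_=RINGS[st][i]; c,n=np.cos(s[2]),np.sin(s[2])
    return np.array([s[0]+c*x-n*y,s[1]+n*x+c*y])
def rot(a):  # tool x (camera side) heads along world angle a
    c,s=np.cos(a),np.sin(a); return np.array([[c,s,0],[s,-c,0],[0,0,-1.]])
def say(t): 
    s=env.sense(); print(t,round(s["time_s"],1),s["ee_pos"].round(4) if hasattr(s["ee_pos"],"round") else s["ee_pos"],"w",round(float(s["grip_width"]),4),"F",np.round(s["wrist_force"],1),"ff",s["finger_force"])
def pick(xy,zg,a,op,force,up,clear,z0=0):
    """zg: grip height above foot"""
    z=z0+zg-.019
    env.move_gripper(op)
    p=env.sense()["ee_pos"]
    if p[2]<clear-.005: env.move_straight([p[0],p[1],clear],.25)
    env.move_ptp([*xy,clear],rot(a)); 
    env.move_straight([*xy,z+.03],.25); env.move_straight([*xy,z],.1); say("at")
    env.move_gripper(0,force); say("grip")
    env.move_straight([*xy,z+.03],.08); env.move_straight([*xy,z+up],.25); say("up")
def place(xy,zg,a,op,up,clear,z0=.008,eps=.0015):
    z=z0+zg-.019+eps
    env.move_ptp([*xy,z+up],rot(a)); env.move_straight([*xy,z+.06],.25); env.move_straight([*xy,z],.08); say("down")
    env.move_gripper(op); say("open"); env.move_straight([*xy,max(clear,z+.1)],.2)
E
python3 - <<'E'
from h import *
print(ring("stand2",0))
pick([.574,-.101],.175,np.pi/2,.075,60,.12,.33,z0=.008)
place(ring("stand2",0),.175,np.pi/2,.06,.12,.33)
env.move_ptp([.50,-.2,.40],rot(np.pi/2))
w=env.camera("wrist"); P=[w,env.camera("scene")]
cv2.imwrite("pics/w1.png",np.hstack([w["image"][:,:,::-1]]))
for n,g in dict(vinegar=(.575,-.398),five_spice=(.42,-.244),salt_shaker=(.45,-.33),chilli_jar=(.573,-.265)).items(): print(n,*locate(n,P,g))
cv2.imwrite("pics/s1.png",P[1]["image"][140:320,170:440,::-1])
say("")
E
```

```text
[0.54959151 0.18371225]
at 6.2 [ 0.5746 -0.1011  0.1649] w 0.0748 F [-0.5  1.3  0.6] ff 0.0
grip 6.7 [ 0.5746 -0.1012  0.1654] w 0.0369 F [-1.5 -0.2  6.2] ff 59.33706818846986
up 7.7 [ 0.5734 -0.1008  0.2831] w 0.0362 F [ 0.   0.5 -3.8] ff 59.65617848443799
down 10.1 [0.55   0.1839 0.1657] w 0.0363 F [ 0.6 -1.  -3.6] ff 59.85350821050815
open 10.4 [0.55   0.1838 0.166 ] w 0.0598 F [-0.7 -0.3  1.1] ff 0.0
vinegar [ 0.57543511 -0.39868489] [ 0.9 -0.9 -0.4  0.4  2.7 -0.9 -1.5  2.5]
five_spice [ 0.42191631 -0.24670752] [-4.2  0.6  0.6 -0.5  0.5 -4.9  0.6 -1. ]
salt_shaker [ 0.41861506 -0.3937802 ] [ 0.2 -0.7 -0.4  4.5 -3.4 -1.7  0.4  0.3]
chilli_jar [ 0.56917946 -0.26518926] [ 0.3 -0.9 -0.2  0.3 -1.  -1.4  2.7  2.1]
 13.4 [ 0.5001 -0.1997  0.4   ] w 0.06 F [-0.2 -0.2 -0.1] ff 0.0
```

View pics/w1.png

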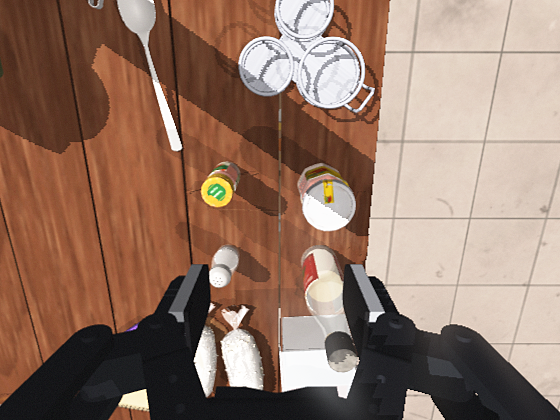

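View pics/s1.png

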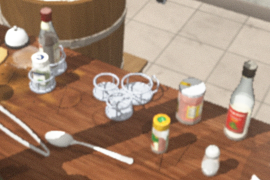

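```bash
python3 - <<'E'
from h import *
w=env.camera("wrist"); 
env.move_ptp([.53,-.05,.36],rot(np.pi/2)); v=env.camera("wrist")
for P in([w],[v],[w,v]): f3,c=fitstand("stand3",P,S3); print(f3,c)
q=proj(v,[*f3[:2],.04])[0].astype(int); b=(max(q[0]-110,0),max(q[1]-95,0)); overlay("stand3",v,f3,(*b,b[0]+220,b[1]+190),"pics/o3b.png")
for a in (np.pi,2.6,np.pi/2):
  for xy in ([.4713,.156],[.486,-.09],[.535,-.019],[.422,-.2467],[.4186,-.394],[.575,-.399]):
    r=env.inverse_kinematics([*xy,.08],rot(a)); print(a,xy,None if r is None else np.round(r,2))
E
```

```text
[ 0.53773653 -0.07289088 -0.60805929] -184.13807678222656
[ 0.53769995 -0.07349246 -0.60598166] -230.14353942871094
[ 0.53776213 -0.07316638 -0.6057895 ] -412.71044921875
3.141592653589793 [0.4713, 0.156] [ 0.23  0.37  1.87 -0.    0.9  -1.34]
3.141592653589793 [0.486, -0.09] [-0.27  0.37  1.87 -0.    0.9  -1.84]
3.141592653589793 [0.535, -0.019] [-0.11  0.41  1.78 -0.    0.94 -1.69]
3.141592653589793 [0.422, -0.2467] [-0.62  0.36  1.88 -0.    0.9  -2.19]
3.141592653589793 [0.4186, -0.394] [-0.83  0.46  1.7  -0.    0.99 -2.4 ]
3.141592653589793 [0.575, -0.399] [-0.67  0.6   1.4  -0.    1.14 -2.24]
2.6 [0.4713, 0.156] [ 0.23  0.37  1.87 -0.    0.9  -0.79]
2.6 [0.486, -0.09] [-0.27  0.37  1.87 -0.    0.9  -1.3 ]
2.6 [0.535, -0.019] [-0.11  0.41  1.78 -0.    0.94 -1.14]
2.6 [0.422, -0.2467] [-0.62  0.36  1.88 -0.    0.9  -1.64]
2.6 [0.4186, -0.394] [-0.83  0.46  1.7  -0.    0.99 -1.86]
2.6 [0.575, -0.399] [-0.67  0.6   1.4  -0.    1.14 -1.7 ]
1.5707963267948966 [0.4713, 0.156] [ 0.23  0.37  1.87 -0.    0.9   0.23]
1.5707963267948966 [0.486, -0.09] [-0.27  0.37  1.87 -0.    0.9  -0.27]
1.5707963267948966 [0.535, -0.019] [-0.11  0.41  1.78 -0.    0.94 -0.11]
1.5707963267948966 [0.422, -0.2467] [-0.62  0.36  1.88 -0.    0.9  -0.62]
1.5707963267948966 [0.4186, -0.394] [-0.83  0.46  1.7  -0.    0.99 -0.83]
1.5707963267948966 [0.575, -0.399] [-0.67  0.6   1.4  -0.    1.14 -0.67]
```

View pics/o3b.png

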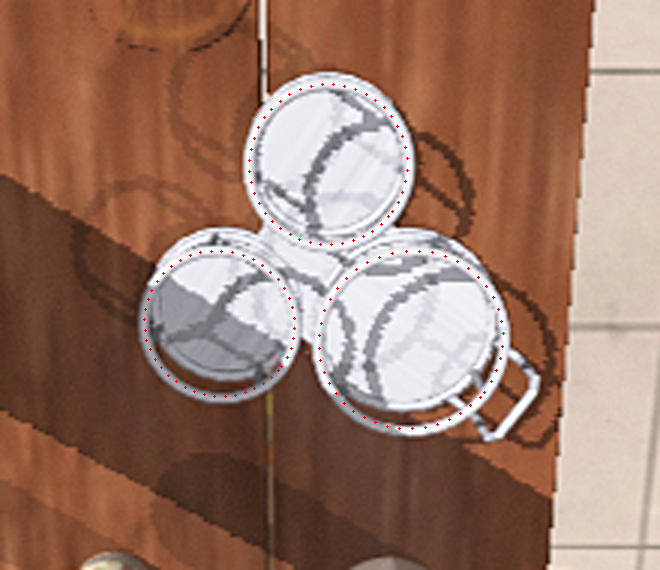

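```bash
sed -i 's/^S3=[^;]*;/S3=np.array([.5378,-.0732,-.6058]);/' h.py; python3 - <<'E'
from h import *
env.move_ptp([.48,.15,.38],rot(np.pi/2)); v=env.camera("wrist")
xy,r=locate("pepper",[v],[.47,.157]); print(xy,r,ring("stand2",1),ring("stand3",2))
S=locate("soy_bottle",[v],[.55,.184]); print(S)
if np.linalg.norm(xy-[.470,.157])<.008:
    pick(xy,.086,np.pi,.062,40,.10,.20,z0=.008)
    place(ring("stand3",2),.086,np.pi,.06,.10,.25)
    env.move_ptp([.50,-.05,.36],rot(np.pi/2)); w=env.camera("wrist")
    print(locate("pepper",[w],ring("stand3",2))); cv2.imwrite("pics/w2.png",w["image"][:,:,::-1])
E
```

```text
[0.46824362 0.15985266] [-0.1 -0.   0.1  0. ] [0.4681335  0.15943075] [ 0.4861874  -0.08975716]
(array([0.54964906, 0.18308817]), array([-0.1,  0.6,  0. , -0.4]))
at 17.7 [0.469 0.16  0.076] w 0.062 F [-0.3 -0.1  0.4] ff 0.0
grip 18.0 [0.4693 0.16   0.0763] w 0.0452 F [-1.3 -0.6  6. ] ff 40.545933429384604
up 19.0 [0.4684 0.1599 0.1753] w 0.0449 F [ 0.3  1.2 -2.3] ff 40.983632979914546
down 21.2 [ 0.4866 -0.0899  0.0768] w 0.0451 F [ 0.4  0.3 -0.7] ff 41.06749782571569
open 21.5 [ 0.4865 -0.0898  0.0767] w 0.0598 F [ 0.1  0.2 -0.2] ff 0.0
(array([ 0.4875226 , -0.09064978]), array([ 1.9,  1.3, -1.9, -1.2]))
```

View pics/w2.png

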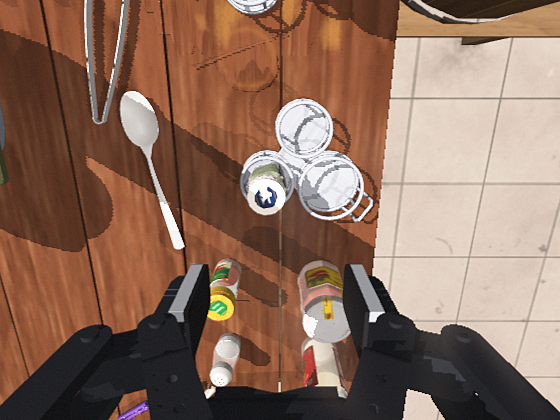

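```bash
python3 - <<'E'
from h import *
env.move_ptp([.45,-.22,.38],rot(np.pi/2)); v=env.camera("wrist")
xy,r=locate("five_spice",[v],[.422,-.247]); print(xy,r)
print(locate("salt_shaker",[v],[.42,-.394]))
if np.linalg.norm(xy-[.422,-.247])<.01:
    pick(xy,.094,np.pi/2,.06,40,.14,.22)
    place(ring("stand3",1),.094,np.pi/2,.056,.14,.30)
    env.move_ptp([.54,-.30,.42],rot(np.pi/2)); w=env.camera("wrist")
    print(locate("five_spice",[env.camera("scene")],ring("stand3",1),.008),ring("stand3",1))
    xy,r=locate("vinegar",[w],[.575,-.398]); print(xy,r); print(locate("salt_shaker",[w],[.42,-.394]))
    cv2.imwrite("pics/w3.png",w["image"][:,:,::-1])
E
```

```text
[ 0.4249752  -0.24737986] [-0.7  0.9  0.9 -0.7]
(array([ 0.41709243, -0.3893822 ]), array([ 0.2, -0.3, -0.2,  0.3]))
at 26.9 [ 0.4257 -0.2479  0.076 ] w 0.0599 F [ 0.4  0.5 -0.1] ff 0.0
grip 27.2 [ 0.4255 -0.248   0.0762] w 0.0398 F [-1.6 -0.7  6.4] ff 39.45689910789952
up 28.4 [ 0.4242 -0.2469  0.214 ] w 0.0404 F [-0.7 -0.2 -1.7] ff 40.29066769871861
down 30.7 [ 0.5356 -0.0191  0.0848] w 0.0402 F [-0.3 -0.2 -1.9] ff 40.38486582459882
open 31.0 [ 0.5355 -0.0191  0.0848] w 0.056 F [0.  0.1 0.1] ff 0.0
(array([ 0.53292882, -0.01625732]), array([ 0.2,  0.4, -0.2, -0.4])) [ 0.53515751 -0.01906113]
[ 0.57344442 -0.39957727] [ 1.2 -2.  -0.9  1. ]
(array([ 0.41667717, -0.38949317]), array([ 0.6, -1.4, -0.7,  1.2]))
```

View pics/w3.png

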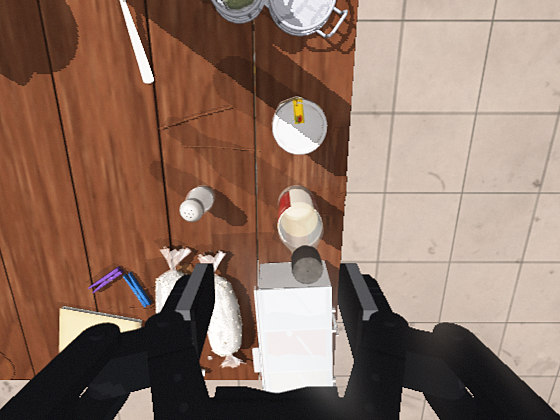

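```bash
python3 - <<'E'
from h import *
pick([.5735,-.3995],.210,np.pi/2,.07,60,.18,.36)
place(ring("stand3",0),.210,np.pi/2,.06,.16,.36)
pick([.417,-.3895],.073,np.pi,.055,40,.14,.34)
place(ring("stand2",1),.073,np.pi,.05,.14,.30)
env.move_ptp([.50,.0,.42],rot(np.pi/2)); 
P=[env.camera("wrist"),env.camera("scene"),env.camera("side")]
for n,(st,i) in dict(vinegar=("stand3",0),soy_bottle=("stand2",0),salt_shaker=("stand2",1),five_spice=("stand3",1),pepper=("stand3",2)).items():
    g=ring(st,i)
    for p in P:
        try: x,r=locate(n,[p],g,.008); print(n,(x-g).round(4),r)
        except Exception as e: print(n,"none")
for k,p in zip("wse",P): cv2.imwrite(f"pics/end_{k}.png",p["image"][:,:,::-1])
say("")
E
```

```text
at 35.6 [ 0.5738 -0.3997  0.1918] w 0.0701 F [-0.3 -0.3 -0.1] ff 0.0
grip 36.1 [ 0.5739 -0.4001  0.1926] w 0.0361 F [-1.7 -0.1  5.3] ff 59.319898090325296
up 37.3 [ 0.5728 -0.399   0.369 ] w 0.0356 F [-0.2 -0.9 -5.1] ff 59.63535502552986
down 39.9 [ 0.5735 -0.0977  0.2007] w 0.0355 F [-0.1  0.1 -4.5] ff 59.9304826464504
open 40.3 [ 0.5737 -0.0978  0.2012] w 0.0599 F [-0.1 -0.  -0.2] ff 0.0
at 45.0 [ 0.4172 -0.3897  0.0544] w 0.0551 F [-0.7  0.8  0. ] ff 0.0
grip 45.3 [ 0.4175 -0.3898  0.055 ] w 0.0321 F [-0.6  0.4  5.2] ff 38.336902334267506
up 46.4 [ 0.4164 -0.3889  0.193 ] w 0.0325 F [ 0.4  0.1 -1.5] ff 38.283660992165096
down 49.8 [0.4686 0.1596 0.0639] w 0.0323 F [-0.3  0.9 -0.5] ff 38.236477818572894
open 50.1 [0.4684 0.1595 0.0639] w 0.0499 F [ 0.1 -0.1 -0.6] ff 0.0
vinegar [0.0013 0.0127] [-0.2 -6.6  0.1  1.4]
vinegar [0.0002 0.0052] [ 1.9  0.  -1.6  0. ]
vinegar [ 0.0052 -0.009 ] [ 1.  -2.2 -1.1  1.4]
soy_bottle [-0.0023 -0.0403] [-1.  -1.   0.6 29.3]
soy_bottle [ 0.0141 -0.0006] [ 1.4 -2.8 -1.5  2.3]
soy_bottle [-0.0034 -0.0028] [ 0.9 -1.7 -1.   1.3]
salt_shaker [-0.0023  0.0014] [ 0.7 -0.7 -0.8  1. ]
salt_shaker [-0.0015 -0.0055] [-1.  -0.1  1.   0.1]
salt_shaker [0.0026 0.0003] [-0.5 -5.7  0.5  2.6]
five_spice [-0.0014  0.0013] [-0.9 -1.   0.7  0.9]
five_spice [-0.0136 -0.0014] [ 1.8 -1.2 -1.8  1.2]
five_spice [-0.0053  0.0035] [-1.1  0.1  1.2 -0.1]
pepper [-0.0011 -0.0027] [ 0.3  0.3 -0.3 -0.3]
pepper [ 0.0023 -0.0007] [-0.1 -1.4  0.1  1.2]
pepper [-0.0062 -0.0038] [-1.6 -1.6  1.7  1.1]
 53.5 [ 5.0e-01 -1.0e-04  4.2e-01] w 0.0504 F [-0.1 -0.7 -0.3] ff 0.0
```

View pics/end_w.png

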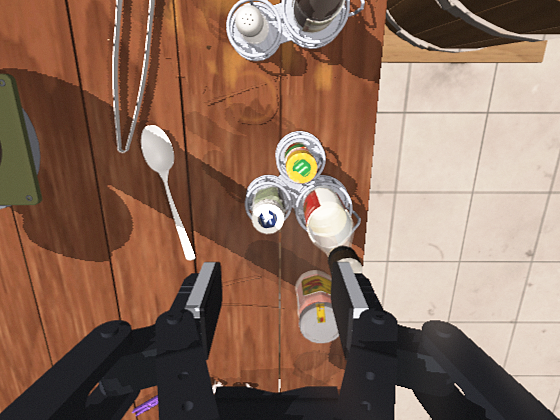

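View pics/end_e.png

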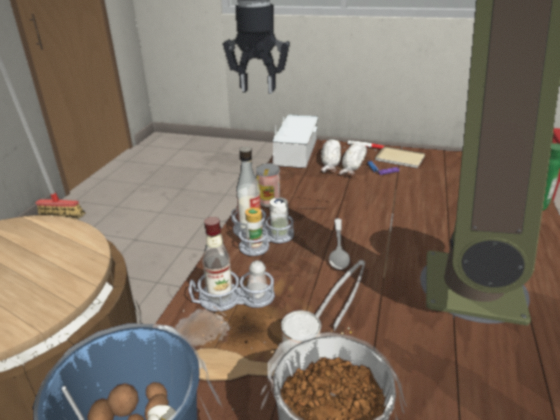

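The wrist and side pictures show all five standing upright in their rings: vinegar, mustard and white jars around wrist pixel (300,200), soy and shaker around (285,25). The chilli jar is where it was.

```bash
python3 -c "
from plant import env
print(env.job_done())"
```

```text
the job is handed in; nothing more can be done
None
```

I made both cruet stands up again and handed the job in after about 54 s of robot time: all five items looked upright in their correct rings in the last pictures, nothing was knocked over and the chilli jar was not touched. The hand-in call returned no verdict.

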